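# Snap a filter capsule into its holder

## Task

Take the filter capsule with the tall, thick round grip out of the pocket tray and press it upright into the open socket of the metal filter holder until it snaps in, then keep pressing so that its flange stays down against the collar. Finish like that, still holding the capsule pressed down: do not let go. Leave the other parts in the tray and the things around it where they are.

Things in the scene. Friction and masses are not known exactly. Their poses are not given: they have to be found in the camera images.
- capsule_center (a point): Filter capsule, white plastic, round about its upright z axis, 65 mm tall, about 50 g. Heights above its bottom: tapered foot (15 mm diameter, widening to a 31 mm ridge at 12-14 mm), 24 mm waist to 29 mm, 42 mm flange 29-35 mm, ribbed round grip of 24 mm diameter 35-65 mm. It hangs in a tray pocket by its flange. This point: on the axis, half-way up, at mid-height of the flange (33 mm below the top).
- capsule_grip (a point): Middle of the capsule's 24 mm round grip, on its axis, 18 mm above capsule_center: pinch it here from above. The fingertips may bear on the flange (its top is 15 mm below this point) to push the capsule down.
- tray: Grey plastic pocket tray, fixed, 80 (x) by 236 (y) by 36 mm high, origin at the centre of its underside. Four round 36 mm pockets in a row along its y axis, at -87, -29, 29 and 87 mm, each with one white part hanging by its flange on the tray's top. The capsule may be in any of them; the others are lower. Finger room is best across the row (along the tray's x).
- socket_mouth (a point): Centre of the socket's mouth: the top of an upright 34 mm bore in the collar (top face) of the filter holder, 60 mm above the bench; z up. With the capsule's flange down on the collar, capsule_center lies 3 mm above this point.
- holder: Filter holder, fixed: aluminium block 70 by 70 mm on a grey foot plate 130 by 110 mm (12 mm thick), 60 mm high in all. Origin under the bore's axis on the bench. Four sprung steel balls stand into the bore 6 mm below the mouth, 26 mm between opposite tips. Pushing the capsule's ridge past them takes 8-14 N, then the force suddenly drops and the capsule is drawn in (flange 9-12 mm above the collar).
- seat (a joint): Sprung rubber-topped seat in the bore under the capsule's foot: 0 up (its top 23 mm below the mouth), about 0.006 m pushed down with the flange on the collar, which is a firm stop. It pushes back with 1.5 N at 0 and about 8 N there. If the capsule is let go after the snap, the seat lifts it to a gap of about 5.5 mm under the flange, where the balls hold it.
- low_plug_center (a point): white plastic part in another pocket of the tray with the same foot and flange as the capsule, with only a small low knob (16 mm diameter, 8 mm high) on the flange; the point is at the middle of its flange. It stays in the tray.
- stem_plug_center (a point): white plastic part in another pocket of the tray with the same foot and flange as the capsule, with a thin stem (9 mm diameter, 22 mm high) on the flange; the point is at the middle of its flange. It stays in the tray.
- dome_plug_center (a point): white plastic part in another pocket of the tray with the same foot and flange as the capsule, with a wide low dome (36 mm diameter, 15 mm high) on the flange; the point is at the middle of its flange. It stays in the tray.
- tape_roll: Roll of brown tape lying flat on the bench between tray and holder, 72 mm diameter, 24 mm high, origin at the centre of its underside. A bystander.
- reagent: Amber bottle with red cap, 66 mm diameter, 130 mm high, origin at the centre of its underside. A bystander.
- beaker: Glass beaker, 70 mm diameter, 85 mm high, origin at the centre of its underside. A bystander.
Mind the look-alikes: they are no part of the job. What is shaped like the part that bears capsule_center but black or green is not meant.

How it is judged:
On the way, in this order (a step that is already met when the one before it is completed fails the run):
1. the capsule is lifted clear of the tray in the gripper (height (world z) of capsule_center above 0.075 m and contact force between the fingers and capsule above 1 N), for 0.1 s.
2. the capsule's ridge has snapped past the balls of the socket (z of capsule_center in the frame of socket_mouth below 0.011 m and horizontal distance between capsule_center and socket_mouth below 0.004 m), for 0.05 s.
At the end, for the whole second after the job is handed in: The capsule is snapped into the socket, upright within 0.1 rad and within 3 mm of its axis, its flange less than 2.2 mm above the collar against the sprung seat, still, and the fingers are holding it there with more than 2 N (z of capsule_center in the frame of socket_mouth below 0.0052 m and horizontal distance between capsule_center and socket_mouth below 0.003 m and angle between capsule_center's own z axis and vertical below 0.1 rad and contact force between the fingers and capsule above 2 N and linear speed of capsule below 0.02 m/s); the arm keeps its last pose, push and grip.
It fails at once if another part in the tray is moved by more than 15 mm (distance of any of low_plug_center, stem_plug_center, dome_plug_center from where it was at the start of the episode above 0.015 m).
It fails at once if a bystander is moved by more than 30 mm (distance of any of tape_roll, reagent, beaker from where it was at the start of the episode above 0.03 m).
It also fails if it takes over 38 s, if anything falls off the work surface, if the arm or the gripper's body presses on something with over 40 N, if the wrist force passes 120 N, or if a joint passes its speed limit or range.

## Robot

A 6-joint arm with a two-finger parallel gripper is mounted at the origin on the work surface. World frame = base frame: x ahead of the robot, y to its left, z up, the work surface at z = 0. Lengths are in m, angles in rad, forces in N, time in s.
With the tool pointing down it reaches from about 0.425 to 1.125 m from the base axis. Payload 14.9 kg.
Tool frame: the origin (TCP) lies on the centre line of the jaws, within the pads' length; the fingertips stand ahead of it and the grasp point (between the pads) lies 8 mm behind it (finger_overhang is the z of the fingertips in the tool frame, in m); z points along the fingers, y is the line along which they close (so a half turn about z gives the same grasp; the last joint's range is limited). The gripper opens to 91 mm and grips with 3 to 60 N. Pads are 32 mm wide; open, the fingers measure 118 mm over their backs; the gripper's body (76 mm by 178 mm) begins 60 mm behind the grasp point.
Start: joints at [1.268, 0.379, 1.734, -0, 1.028, -0.033], TCP at [0.187, 0.675, 0.225] pointing down, gripper open.
Joint ranges: [-2.77, 2.77], [-0.74, 2.19], [0, 2.66], [-1.06, 4.2], [0.31, 2.87], [-3.08, 3.08]. Speed limits (rad/s): [1.89, 1.89, 2.39, 3.14, 3.14, 3.14].

## Interface

Orientations are given as a rotation vector (axis times angle).
In Python, from rig import sense, snapshot, calibration, sign_off, find_in, finger_overhang gives the robot as it stands.
- The arm moves only by the tool apply_moves, never from a script. Its argument "increments" is a list that holds one entry, the list of rows, each a list of 7 numbers: the opening, from 0 (shut) to 1 (fully open), then the shift along the tool's x, y, z in mm, then the turn, a rotation vector about the tool's x, y, z in degrees. A call has 1 to 10 rows; each row is the pose to reach, as a shift and turn from the pose commanded when the call began, along the tool's axes at that moment; what a row does not reach only later rows make up. A row lasts 1/10 s, in which the tool goes at most 50 mm and 8.59 degrees, less where a joint would pass 70% of its speed; a pose out of reach is approached as far as the arm can. A call with a gripper value outside its range is refused whole. The fingers move at their own pace and stop on an object; the grip force is fixed at half the most. Time passes only in rows, so rows that repeat a pose let the fingers close. It gives the time, the measured TCP pose, the force, the opening and the grip force at its end, in the units of the state.
- sense(): the state, without advancing time (a new reading comes with each control period).
- snapshot(name): name is "scene" or "top" or "wrist"; returns the picture (400x640x3 uint8, red, green, blue); there is no depth.
- calibration(name): a dict with "K" (3x3 intrinsics, pixels), "R" (3x3) and "t" (3): a world point X has camera coordinates R X + t. Camera axes: x right, y down, z forward; pixel columns grow to the right and rows downward; lengths in m; the calibration is good to about 2 mm. A picture is of the moment at which its call begins: read the wrist's pose just before it. calibration takes no time and is no camera call; for the wrist camera it gives the pose at the moment of the call.
- sign_off(): hands the job in; it is judged then, once.
Trained networks look in the newest picture that a camera, given by its name, has taken for a name from the list of things; names that differ only in an ending like _2 or _b are one class to them, and where a whole thing is asked for, a point or a joint stands for the part that bears it (a point fixed in the world has none). Each returns a list of dicts, best first, with "confidence" (0 to 1); they miss things now and then, are a little off and sometimes report something else, mostly with a low value. They report only what shows in the picture. A call takes as long as a camera call. They do not tell look-alikes from the thing itself.
- find_in(camera, target): "centre" ([x, y, z] in m, in the coordinates of the camera as it stood for that picture, good to about 4 mm: the middle of the surface that is visible of it).
The state is a dict: "time": time; "q": joint angles; "qd": joint speeds; "tau": joint torques, N m; "eef_pos": TCP position; "ee_rot": TCP orientation; "ft_force": force on the tool from outside, world axes, zero at the start; "moment": the same for the moment, N m; "gripper_width": finger opening in m; "grip_force": force on a finger pad.
Only numpy, scipy, OpenCV 4.12 (cv2) and the standard library are available. Lean on these libraries where they do the work, as an engineer would, in place of code of your own. Each camera call takes 0.05 s, during which the arm holds its last target. There are 200 camera calls.

## Working session

There is one attempt and no reset: what is moved stays moved. The work goes in short steps, Python scripts to look and compute and a tool call to move; the robot and the scene stay as the last step left them, time stands still between calls to the robot, and variables do not carry over. Pictures are saved under pics/ and viewed, at most 10 in all, crops included, and the job is handed in when it is done.

Besides the shell and the picture viewer there is one more tool, called after ">>>" as a command line: name --argument value ..., lists and objects as JSON in quotes. apply_moves: Moves the arm, as the interface text tells. Its arguments: {"type":"object","properties":{"increments":{"type":"array","items":{"type":"array","items":{"type":"array","items":{"type":"number"}}}}},"required":["increments"]}

```bash
ls; mkdir -p pics
cat > h.py <<'E'
import numpy as np, cv2
from rig import *
from scipy.spatial.transform import Rotation as Ro
def find(cam,names):
    c=calibration(cam); img=snapshot(cam)
    R=np.array(c["R"]);t=np.array(c["t"]);K=np.array(c["K"])
    for n in names:
        for d in find_in(cam,n)[:3]:
            p=np.array(d["centre"]); u=K@p
            print(cam,n,round(d["confidence"],2),np.round(R.T@(p-t),4),np.round(u[:2]/u[2]))
    return img
def ray(cam,uv,z,c=None):
    c=c or calibration(cam);R=np.array(c["R"]);t=np.array(c["t"]);K=np.array(c["K"])
    d=R.T@np.linalg.inv(K)@np.array([*uv,1.]);o=-R.T@t
    return o+d*(z-o[2])/d[2]
def proj(cam,X):
    c=calibration(cam);p=np.array(c["K"])@(np.array(c["R"])@X+np.array(c["t"]));return p[:2]/p[2]
def totool(d):
    return Ro.from_rotvec(sense()["ee_rot"]).inv().apply(d)*1000
def save(n,img): cv2.imwrite("pics/"+n+".png",img[:,:,::-1])
E
python3 - <<'E'
from h import *
a=find("top",["capsule_grip","capsule_center","tray","socket_mouth","holder","tape_roll","reagent","beaker","dome_plug_center","stem_plug_center","low_plug_center"])
b=find("scene",["capsule_grip","tray","socket_mouth"])
save("t1",a);save("s1",b)
s=sense();print(s["eef_pos"],s["ee_rot"],s["ft_force"],s["gripper_width"],finger_overhang,s["time"])
print(Ro.from_rotvec(s["ee_rot"]).as_matrix().round(3))
E
```

```text
pics
top capsule_grip 0.71 [0.6121 0.2324 0.0371] [205. 187.]
top capsule_grip 0.6 [0.5148 0.2262 0.0436] [206. 232.]
top capsule_grip 0.53 [0.6063 0.1666 0.0347] [236. 190.]
top capsule_center 0.88 [0.5082 0.2274 0.0402] [205. 235.]
top capsule_center 0.75 [0.6135 0.2349 0.0393] [204. 186.]
top capsule_center 0.65 [0.6078 0.1616 0.0375] [238. 189.]
top tray 0.95 [0.5066 0.2553 0.0379] [192. 235.]
top socket_mouth 0.86 [ 0.5643 -0.2553  0.0148] [429. 214.]
top socket_mouth 0.65 [0.5124 0.2271 0.0435] [205. 233.]
top holder 0.78 [ 0.5595 -0.2571  0.014 ] [429. 216.]
top tape_roll 0.92 [ 0.5136 -0.0024  0.0195] [313. 235.]
top reagent 0.75 [ 0.7339 -0.0334  0.0955] [330. 128.]
top reagent 0.4 [ 0.5618 -0.2564  0.0145] [429. 215.]
top beaker 0.71 [0.7362 0.1889 0.0411] [227. 130.]
top dome_plug_center 0.66 [0.5055 0.3431 0.0499] [150. 235.]
top dome_plug_center 0.35 [ 0.5138 -0.0056  0.0222] [314. 235.]
top stem_plug_center 0.73 [0.5063 0.1716 0.0431] [231. 236.]
top low_plug_center 0.8 [0.5107 0.2795 0.0464] [180. 233.]
scene capsule_grip 0.69 [0.5188 0.2286 0.0475] [383. 133.]
scene capsule_grip 0.62 [0.6167 0.16   0.0338] [381. 177.]
scene tray 0.89 [0.5339 0.2437 0.0374] [392. 138.]
scene socket_mouth 0.71 [ 0.5854 -0.2642  0.0141] [194. 250.]
scene socket_mouth 0.42 [0.509  0.1714 0.0425] [360. 141.]
[0.18658223 0.67469162 0.22494514] [ 4.22516915e-01  3.11304425e+00 -5.51314116e-06] [-0.38492883 -0.75953773 -0.44933236] 0.09112197647843467 0.011 0.8
[[-0.964  0.267  0.   ]
 [ 0.267  0.964 -0.   ]
 [-0.    -0.    -1.   ]]
```

View pics/t1.png

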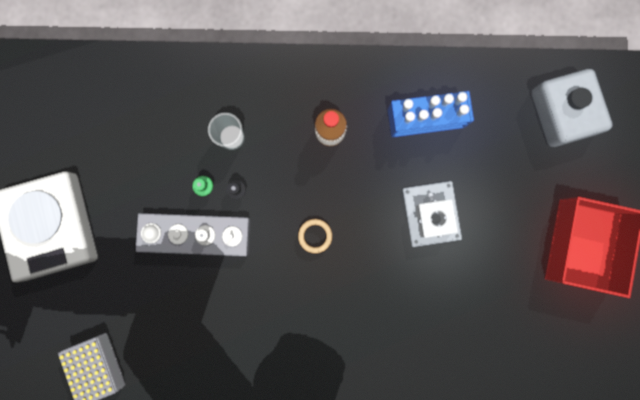

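View pics/s1.png

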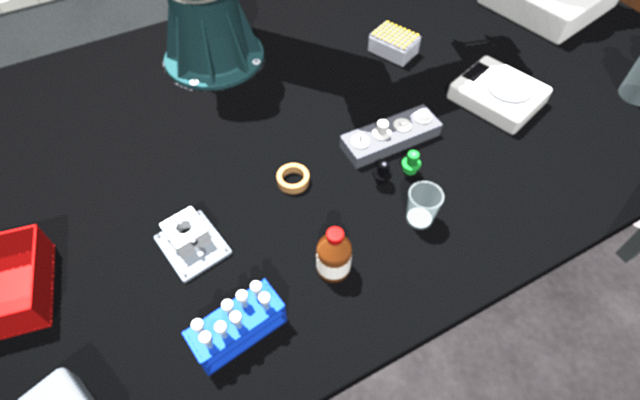

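The top view shows the white tall-grip capsule at (205,235) in pocket three from the left, the bore at about (438,219), and black and green decoys at (237,187) and (203,186). The scene view confirms the tall grip at (383,128). I'm approaching now.

>>> apply_moves --increments '[[[1,-432,-345,10,0,0,74],[1,-432,-345,10,0,0,74],[1,-432,-345,10,0,0,74],[1,-432,-345,10,0,0,74],[1,-432,-345,10,0,0,74],[1,-432,-345,10,0,0,74],[1,-432,-345,10,0,0,74],[1,-432,-345,10,0,0,74],[1,-432,-345,10,0,0,74],[1,-432,-345,10,0,0,74]]]'

```text
time: 1.8
eef_pos: [0.4809, 0.2681, 0.2162]
ee_rot: [2.215, 2.228, 0.001]
ft_force: [1.4, 0.5, -0.0]
gripper_width: 0.0912
grip_force: 0.0
```

>>> apply_moves --increments '[[[1,-40,31,0,0,0,0],[1,-40,31,0,0,0,0],[1,-40,31,0,0,0,0]]]'

```text
time: 2.1
eef_pos: [0.5117, 0.2294, 0.2159]
ee_rot: [-2.213, -2.229, 0.0]
ft_force: [0.1, -0.8, -1.0]
gripper_width: 0.0911
grip_force: 0.0
```

Run:
```python
from h import *
s=sense();print(s["eef_pos"],s["q"],s["qd"].max() if hasattr(s["qd"],'max') else s["qd"])
print(Ro.from_rotvec(s["ee_rot"]).as_matrix().round(3))
a=find("wrist",["capsule_grip","capsule_center","tray","stem_plug_center","low_plug_center","dome_plug_center"])
save("w1",a)
```

```text
[0.51172556 0.22940019 0.21585697] [3.79821072e-01 1.73180980e-01 2.02288999e+00 1.27346086e-04
 9.45586945e-01 3.72566849e-01] 0.04402698636896852
[[-0.007  1.    -0.   ]
 [ 1.     0.007  0.   ]
 [ 0.    -0.    -1.   ]]
wrist capsule_grip 0.85 [0.5972 0.171  0.0366] [386. 238.]
wrist capsule_grip 0.8 [0.5064 0.2333 0.0441] [313. 189.]
wrist capsule_grip 0.57 [0.6071 0.2379 0.0449] [400. 186.]
wrist capsule_center 0.84 [0.6084 0.2402 0.0426] [400. 184.]
wrist capsule_center 0.65 [0.5091 0.2301 0.0425] [315. 192.]
wrist capsule_center 0.58 [0.5951 0.1681 0.0342] [383. 240.]
wrist tray 0.61 [0.5081 0.2697 0.0385] [314. 157.]
wrist stem_plug_center 0.75 [0.5054 0.172  0.0428] [312. 239.]
wrist low_plug_center 0.95 [0.5093 0.2869 0.04  ] [316. 142.]
wrist dome_plug_center 0.91 [0.5115 0.3421 0.0476] [318.  89.]
```

View pics/w1.png

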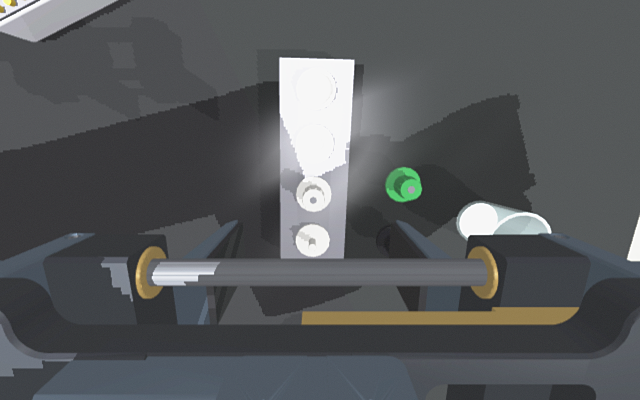

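The wrist view shows the capsule at about (314,193), with the top of its grip near (313,200), the stem plug at (312,240) and the green decoy at (404,185). I'll crop in to refine the position.

Run:
```python
from h import *
a=cv2.imread("pics/w1.png")
c=a[50:270,265:365];cv2.imwrite("pics/w1c.png",cv2.resize(c,None,fx=2.7,fy=2.7) if 0 else np.hstack([cv2.resize(a[170:220,285:345],None,fx=8,fy=8,interpolation=cv2.INTER_CUBIC)]))
for uv,z in [((313,200),.071),((313,193),.042)]: print(ray("wrist",uv,z))
for X in [(.511,.229,.071),(.511,.229,.042)]: print(proj("wrist",np.array(X)))
```

```text
[0.50610784 0.22846449 0.071     ]
[0.50573388 0.23021593 0.042     ]
[317.53522971 199.56379909]
[317.46786276 194.0602996 ]
```

View pics/w1c.png

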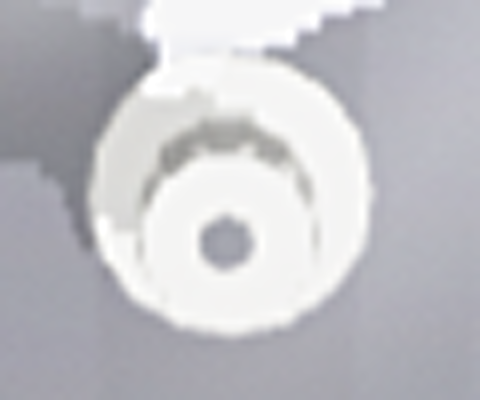

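The grip's hole and the flange centre agree on (0.5067, 0.2287). I'll go down and close.

>>> apply_moves --increments '[[[1,-1,-5,0,0,0,0],[1,-1,-5,50,0,0,0],[1,-1,-5,95,0,0,0],[1,-1,-5,125,0,0,0],[1,-1,-5,145,0,0,0],[1,-1,-5,155,0,0,0],[1,-1,-5,160,0,0,0],[1,-1,-5,160,0,0,0]]]'

```text
time: 3.25
eef_pos: [0.5064, 0.2293, 0.0561]
ee_rot: [2.211, 2.232, 0.0]
ft_force: [-0.1, -0.1, 0.4]
gripper_width: 0.0916
grip_force: 0.0
```

>>> apply_moves --increments '[[[0,0,0,0,0,0,0],[0,0,0,0,0,0,0],[0,0,0,0,0,0,0],[0,0,0,0,0,0,0],[0,0,0,0,0,0,0],[0,0,0,0,0,0,0],[0,0,0,0,0,0,0],[0,0,0,0,0,0,0]]]'

```text
time: 4.05
eef_pos: [0.5063, 0.2291, 0.0559]
ee_rot: [-2.211, -2.232, 0.0]
ft_force: [-0.4, 0.5, -0.1]
gripper_width: 0.0303
grip_force: 0.0
```

>>> apply_moves --increments '[[[0,0,0,0,0,0,0],[0,0,0,0,0,0,0],[0,0,0,0,0,0,0],[0,0,0,0,0,0,0]]]'

```text
time: 4.45
eef_pos: [0.5063, 0.2291, 0.0559]
ee_rot: [2.211, 2.232, 0.0]
ft_force: [1.8, 0.8, 0.1]
gripper_width: 0.0234
grip_force: 30.0
```

>>> apply_moves --increments '[[[0,0,0,-20,0,0,0],[0,0,0,-60,0,0,0],[0,0,0,-100,0,0,0],[0,0,0,-100,0,0,0]]]'

```text
time: 4.85
eef_pos: [0.5088, 0.2302, 0.1607]
ee_rot: [2.209, 2.23, 0.01]
ft_force: [-0.1, 0.1, -0.9]
gripper_width: 0.0237
grip_force: 30.0
```

Run:
```python
from h import *
s=sense();print(s["eef_pos"],s["gripper_width"],s["grip_force"])
a=find("top",["capsule_grip","socket_mouth"])
print(ray("top",(438,219),.06))
save("t2",cv2.resize(a[165:265,390:480],None,fx=6,fy=6,interpolation=cv2.INTER_CUBIC))
```

```text
[0.50881605 0.23017646 0.16069617] 0.0236852065142089 29.999966025352478
top capsule_grip 0.73 [0.6058 0.1671 0.0326] [236. 190.]
top capsule_grip 0.71 [0.6113 0.2298 0.0373] [206. 187.]
top capsule_grip 0.18 [ 0.5621 -0.255   0.0123] [428. 215.]
top socket_mouth 0.77 [ 0.5639 -0.2553  0.0113] [428. 214.]
[ 0.55150095 -0.26552621  0.06      ]
```

View pics/t2.png

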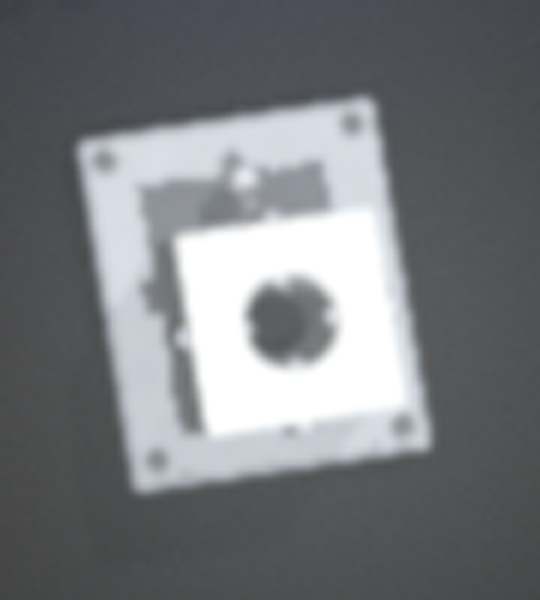

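The crop shows the bore centre at pixel (438.5,218.3), which gives about (0.553,-0.267). I'll go slightly past it so the wrist camera gets an unobstructed view.

>>> apply_moves --increments '[[[0,-50,4,-5,0,0,0],[0,-100,8,-10,0,0,0],[0,-150,12,-15,0,0,0],[0,-199,16,-20,0,0,0],[0,-248,20,-20,0,0,0],[0,-297,24,-20,0,0,0],[0,-346,28,-20,0,0,0],[0,-395,32,-20,0,0,0],[0,-444,36,-20,0,0,0],[0,-493,40,-20,0,0,0]]]'

```text
time: 6.0
eef_pos: [0.55, -0.2652, 0.174]
ee_rot: [-2.209, -2.23, 0.001]
ft_force: [0.8, 0.9, 0.2]
gripper_width: 0.0232
grip_force: 30.0
```

>>> apply_moves --increments '[[[0,-45,4,0,0,0,0],[0,-80,6,0,0,0,0],[0,-90,6,0,0,0,0],[0,-90,6,0,0,0,0],[0,-90,6,0,0,0,0]]]'

```text
time: 6.5
eef_pos: [0.5572, -0.3522, 0.1746]
ee_rot: [-2.209, -2.23, 0.0]
ft_force: [-0.1, 0.9, -1.1]
gripper_width: 0.023
grip_force: 30.0
```

Run:
```python
from h import *
s=sense();print(s["eef_pos"],s["ee_rot"],s["gripper_width"],s["grip_force"],s["time"])
print(Ro.from_rotvec(s["ee_rot"]).as_matrix().round(3))
a=find("wrist",["socket_mouth","capsule_grip"])
u=proj("wrist",np.array([.553,-.267,.06]));print(u)
save("w2",a); np.save("w2.npy",a)
```

```text
[ 0.55722594 -0.35216286  0.17461425] [-2.20925497e+00 -2.23047629e+00  4.25728285e-04] 0.022996699787197906 30.000018775463104 6.5
[[-0.01   1.    -0.002]
 [ 1.     0.01   0.001]
 [ 0.001 -0.002 -1.   ]]
wrist socket_mouth 0.9 [ 0.5653 -0.2674  0.0161] [326. 116.]
wrist capsule_grip 0.95 [ 0.5574 -0.343   0.1711] [318. 234.]
[313.2771595  113.25314854]
```

View pics/w2.png

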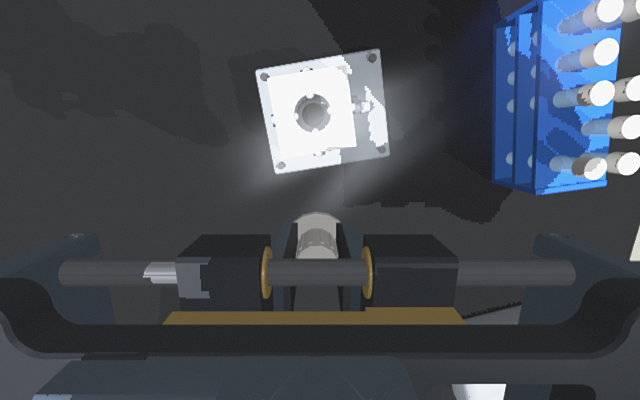

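The wrist view shows the bore at about (313,112) and the held capsule's flange at about (318,215), upright between the fingers. One crop should refine the bore centre.

Run:
```python
from h import *
a=np.load("w2.npy")
A=cv2.resize(a[60:160,265:365],None,fx=5,fy=5,interpolation=cv2.INTER_CUBIC)
B=cv2.resize(a[200:270,285:350],None,fx=4,fy=4,interpolation=cv2.INTER_CUBIC)
C=np.zeros((500,780,3),np.uint8);C[:,:500]=A;C[:280,510:770]=B
save("w2c",C)
s=sense();p=np.array(s["eef_pos"])
for uv in [(313,112),(314,113)]: print(ray("wrist",uv,.06))
# expected flange centre & bottom edge of capsule
for dz in (-.017+.0+.0,-.020): print(proj("wrist",p+[0,0,dz]))
```

```text
[ 0.55274059 -0.26591969  0.06      ]
[ 0.553654  -0.2667744  0.06     ]
[317.83576202 240.53815489]
[317.82111078 238.90181077]
```

View pics/w2c.png

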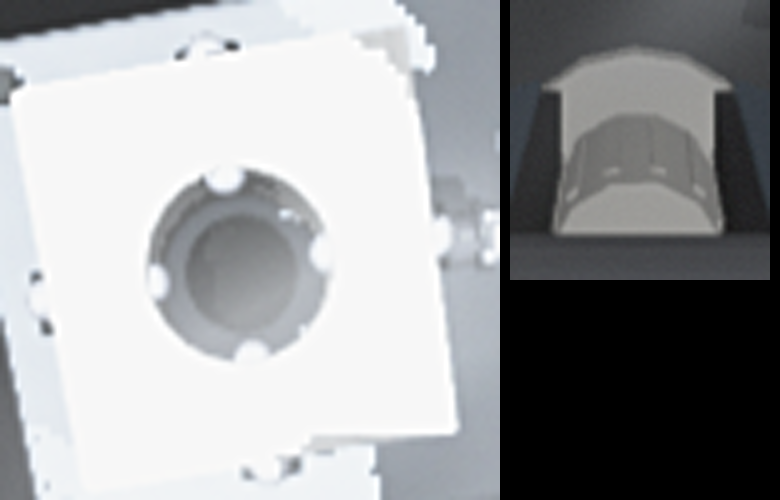

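Run:
```python
from h import *
s=sense();p=np.array(s["eef_pos"])
for uv in [(312.4,112.6)]: print(ray("wrist",uv,.06))
print(ray("top",(438.2,218),.06))
for dy in (-.002,0,.002): print(dy,[proj("wrist",p+[0,.021+dy,z]).round(1) for z in (-.012,-.018)])
print(totool(np.array([.5525,-.2663,.130])-p))
```

```text
[ 0.55220033 -0.26644342  0.06      ]
[ 0.55361291 -0.26594454  0.06      ]
-0.002 [array([318.2, 214.5]), array([318.2, 211.9])]
0 [array([318.3, 211.4]), array([318.2, 208.9])]
0.002 [array([318.3, 208.2]), array([318.2, 205.8])]
[85.75385029 -4.35638393 45.6650534 ]
```

>>> apply_moves --increments '[[[0,40,-2,0,0,0,0],[0,80,-4,0,0,0,0],[0,86.5,-4,20,0,0,0],[0,86.5,-4,45,0,0,0],[0,86.5,-4,55,0,0,0],[0,86.5,-4,60,0,0,0],[0,86.5,-4,60,0,0,0],[0,86.5,-4,60,0,0,0]]]'

```text
time: 7.45
eef_pos: [0.5534, -0.2673, 0.1167]
ee_rot: [2.211, 2.231, 0.0]
ft_force: [-0.1, -0.5, -0.2]
gripper_width: 0.0236
grip_force: 30.0
```

Run:
```python
from h import *
s=sense();print(s["eef_pos"],s["ft_force"],s["moment"])
a=find("scene",["capsule_center"])
u=proj("scene",np.array([.553,-.266,.08])).astype(int);print(u)
v=snapshot("scene")[u[1]-50:u[1]+50,max(u[0]-60,0):u[0]+60]
save("s2",cv2.resize(v,None,fx=6,fy=6,interpolation=cv2.INTER_CUBIC))
```

```text
[ 0.55343509 -0.26729201  0.11666889] [-0.14046527 -0.45963454 -0.1853124 ] [-0.08992202  0.05285181  0.01602362]
scene capsule_center 0.81 [0.6212 0.2402 0.0346] [412. 164.]
scene capsule_center 0.74 [0.6207 0.1622 0.036 ] [383. 177.]
scene capsule_center 0.41 [ 0.5696 -0.2641  0.0857] [183. 225.]
[180 220]
```

View pics/s2.png

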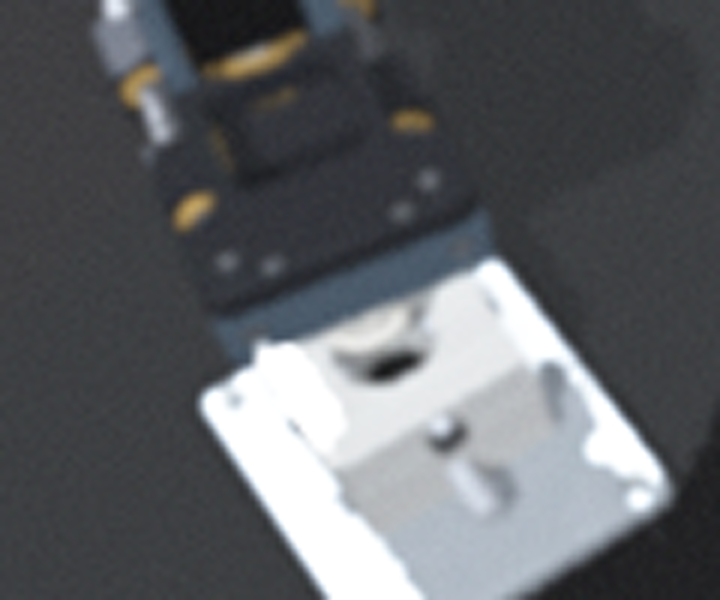

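The scene crop shows the capsule hanging just above the dark bore, at about (385,350) in the crop. I'll shift it 1.5 mm in +y and lower into the mouth.

>>> apply_moves --increments '[[[0,1.5,0,2,0,0,0],[0,1.5,0,6,0,0,0],[0,1.5,0,10,0,0,0],[0,1.5,0,13,0,0,0],[0,1.5,0,16,0,0,0],[0,1.5,0,18,0,0,0],[0,1.5,0,18,0,0,0]]]'

```text
time: 8.3
eef_pos: [0.5528, -0.2654, 0.0975]
ee_rot: [-2.211, -2.232, 0.0]
ft_force: [0.2, 0.8, -0.7]
gripper_width: 0.0235
grip_force: 30.0
```

>>> apply_moves --increments '[[[0,0,0,1,0,0,0],[0,0,0,2,0,0,0],[0,0,0,3,0,0,0],[0,0,0,3,0,0,0]]]'

```text
time: 8.7
eef_pos: [0.5529, -0.2653, 0.0948]
ee_rot: [-2.211, -2.232, -0.0]
ft_force: [-0.0, 1.8, 1.2]
gripper_width: 0.0234
grip_force: 30.0
```

>>> apply_moves --increments '[[[0,0,0,1,0,0,0],[0,0,0,2,0,0,0],[0,0,0,2.5,0,0,0],[0,0,0,2.5,0,0,0]]]'

```text
time: 9.1
eef_pos: [0.553, -0.2655, 0.0926]
ee_rot: [-2.211, -2.232, 0.0]
ft_force: [-1.7, 1.2, 6.6]
gripper_width: 0.0235
grip_force: 30.0
```

>>> apply_moves --increments '[[[0,0,0,1,0,0,0],[0,0,0,2,0,0,0],[0,0,0,3,0,0,0],[0,0,0,3,0,0,0]]]'

```text
time: 9.5
eef_pos: [0.5527, -0.2653, 0.0888]
ee_rot: [-2.211, -2.232, 0.0]
ft_force: [1.3, -0.5, -6.4]
gripper_width: 0.0234
grip_force: 30.0
```

The force dropped, so the capsule has snapped in. I'll press on down to the collar.

>>> apply_moves --increments '[[[0,0,0,2,0,0,0],[0,0,0,4,0,0,0],[0,0,0,6,0,0,0],[0,0,0,8,0,0,0],[0,0,0,8,0,0,0]]]'

```text
time: 10.0
eef_pos: [0.5529, -0.2654, 0.0813]
ee_rot: [-2.211, -2.232, 0.0]
ft_force: [-3.3, 1.0, 7.2]
gripper_width: 0.0233
grip_force: 30.0
```

>>> apply_moves --increments '[[[0,0,0,1,0,0,0],[0,0,0,2,0,0,0],[0,0,0,2,0,0,0],[0,0,0,2,0,0,0]]]'

```text
time: 10.4
eef_pos: [0.553, -0.2655, 0.0799]
ee_rot: [-2.211, -2.232, 0.0]
ft_force: [-5.1, 2.1, 11.7]
gripper_width: 0.0237
grip_force: 30.0
```

>>> apply_moves --increments '[[[0,0,-0.5,1,0,0,0],[0,0,-0.5,2,0,0,0],[0,0,-0.5,2,0,0,0],[0,0,-0.5,2,0,0,0]]]'

```text
time: 10.8
eef_pos: [0.553, -0.2657, 0.0794]
ee_rot: [2.211, 2.232, 0.0]
ft_force: [-12.2, 7.0, 33.6]
gripper_width: 0.0237
grip_force: 30.0
```

>>> apply_moves --increments '[[[0,0,0,0,0,0,0],[0,0,0,0,0,0,0],[0,0,0,0,0,0,0],[0,0,0,0,0,0,0],[0,0,0,0,0,0,0]]]'

```text
time: 11.3
eef_pos: [0.553, -0.2656, 0.0793]
ee_rot: [2.211, 2.232, 0.0]
ft_force: [-10.9, 5.2, 33.1]
gripper_width: 0.023
grip_force: 30.0
```

Run:
```python
from h import *
s=sense();print(s["eef_pos"],s["ft_force"])
u=np.array([180,224])
v=snapshot("scene")[u[1]-30:u[1]+30,u[0]-35:u[0]+45]
save("s3",cv2.resize(v,None,fx=10,fy=10,interpolation=cv2.INTER_CUBIC))
```

```text
[ 0.55295374 -0.26564711  0.07934535] [-10.908004     5.16002844  33.12507761]
```

View pics/s3.png

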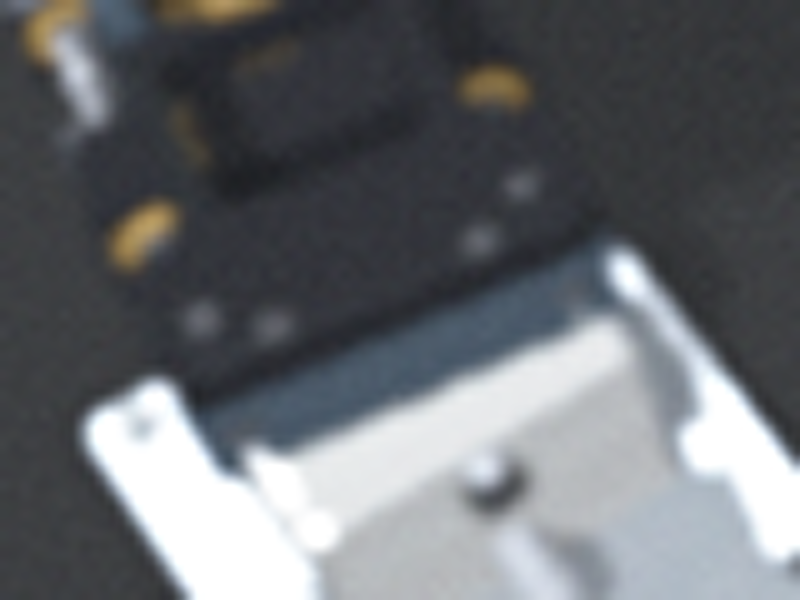

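The crop shows the finger down over the collar, with no gap and no capsule visible beneath it. The 33 N push is steady at the expected seated height (TCP 0.0793 against 0.0795), so I'm handing in.

```bash
python3 -c "
from rig import *
print(sign_off())"
```

```text
the job is handed in; nothing more can be done
None
```

The capsule snapped into the socket, and I handed the job in with the gripper still holding it pressed against the collar at a steady 33 N; no verdict came back, and I couldn't see the flange itself in the last picture.

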